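# Load the pH calibration caddy

### The job

Load the caddy for calibrating the pH meter: stand each white buffer bottle upright in the caddy's cup of the same colour as its cap, and the empty rinse beaker, mouth up, in the grey cup. Set them down right to the bottom of the cups, do not drop them. The brown bottles are conductivity standards with similar caps: leave them standing where they are.

Things in the scene. Friction and masses are not known exactly. Their poses are not given: they have to be found in the camera images.
- buffer_red: Buffer bottle: opaque WHITE body, red screw cap, red band on the label. Loose, upright, round, about 85 g. Body 44 mm across up to 52 mm height, shoulder narrowing to a 22 mm neck at 64 to 68 mm, cap 28 mm across from 68 mm to the top at 90 mm. Grip by the cap from above with the fingertips above 65 mm, or by the body. Origin: centre of underside; z up.
- buffer_yellow: Buffer bottle: opaque WHITE body, yellow screw cap, yellow band on the label. Loose, upright, round, about 85 g. Body 44 mm across up to 52 mm height, shoulder narrowing to a 22 mm neck at 64 to 68 mm, cap 28 mm across from 68 mm to the top at 90 mm. Grip by the cap from above with the fingertips above 65 mm, or by the body. Origin: centre of underside; z up.
- buffer_blue: Buffer bottle: opaque WHITE body, blue screw cap, blue band on the label. Loose, upright, round, about 85 g. Body 44 mm across up to 52 mm height, shoulder narrowing to a 22 mm neck at 64 to 68 mm, cap 28 mm across from 68 mm to the top at 90 mm. Grip by the cap from above with the fingertips above 65 mm, or by the body. Origin: centre of underside; z up.
- rinse_beaker: Small open beaker of white plastic with thin blue graduation lines and a small spout at its +x side, empty, about 30 g. 45 mm across outside, walls 2 mm, 60 mm tall; loose, stands mouth up. Origin: centre of its underside; z up along its axis. Can be gripped from above across its outside near the rim (45 mm).
- amber_red: Conductivity standard, not part of the job: the same bottle in size and shape (44 mm across, 90 mm tall, cap 28 mm across) with a red cap too, but a dark BROWN body with a narrow plain white label. Loose, upright. Origin: centre of its underside; z up.
- amber_blue: Conductivity standard, not part of the job: the same bottle in size and shape (44 mm across, 90 mm tall, cap 28 mm across) with a blue cap too, but a dark BROWN body with a narrow plain white label. Loose, upright. Origin: centre of its underside; z up.
- cup_red: Fixed red plastic cup for the white bottle with the red cap; inside 62 mm across, 25 mm deep; rim 74 mm across. Origin: centre of its underside, 6 mm above the bench; inner floor 3 mm, rim 28 mm above the origin; z up. The 4 cups sit in a square, 84 mm pitch, in any order, in the caddy: a fixed low white box 178 x 178 x 30 mm.
- cup_yellow: Fixed yellow plastic cup for the white bottle with the yellow cap; inside 62 mm across, 25 mm deep; rim 74 mm across. Origin: centre of its underside, 6 mm above the bench; inner floor 3 mm, rim 28 mm above the origin; z up. The 4 cups sit in a square, 84 mm pitch, in any order, in the caddy: a fixed low white box 178 x 178 x 30 mm.
- cup_blue: Fixed blue plastic cup for the white bottle with the blue cap; inside 62 mm across, 25 mm deep; rim 74 mm across. Origin: centre of its underside, 6 mm above the bench; inner floor 3 mm, rim 28 mm above the origin; z up. The 4 cups sit in a square, 84 mm pitch, in any order, in the caddy: a fixed low white box 178 x 178 x 30 mm.
- cup_grey: Fixed grey plastic cup for the rinse beaker; inside 62 mm across, 25 mm deep; rim 74 mm across. Origin: centre of its underside, 6 mm above the bench; inner floor 3 mm, rim 28 mm above the origin; z up. The 4 cups sit in a square, 84 mm pitch, in any order, in the caddy: a fixed low white box 178 x 178 x 30 mm.
There are look-alikes about, which are no part of the job. Leave any pink look-alike of the amber_blue alone. What is shaped like the buffer_yellow but turquoise is not meant.

How it is judged:
By the outcome, as a careful person would: the job done as asked, in the order asked, and still so for the second after the job is handed in, with the robot touching nothing.
It also fails if it takes over 106 s, if anything falls off the work surface, if the arm or the gripper's body presses on something with over 40 N, if the wrist force passes 120 N, or if a joint passes its speed limit or range.

### The arm

A 7-joint arm with a two-finger parallel gripper is mounted at the origin on the work surface. World frame = base frame: x ahead of the robot, y to its left, z up, the work surface at z = 0. Lengths are in m, angles in rad, forces in N, time in s.
With the tool pointing down it reaches from about 0.4 to 0.925 m from the base axis. Payload 4.1 kg.
Tool frame: the origin (TCP) lies at the very end of the fingers, on their centre line; the grasp point (between the pads) lies 19 mm behind it (arm.pinch_z is the distance from the TCP to the grasp point, in m); z points along the fingers, y is the line along which they close (so a half turn about z gives the same grasp; the last joint's range is limited). The gripper opens to 85 mm and grips with 20 to 120 N. Pads are 22 mm wide; open, the fingers measure 114 mm over their backs; the gripper's body (76 mm by 85 mm) begins 54 mm behind the grasp point. The pads swing forward as they close: fully open they stand 13 mm farther back than shut.
Start: joints at [1.221, 0.398, 0.045, 1.537, -0.019, 1.207, -0.051], TCP at [0.161, -0.63, 0.231] pointing down, gripper open.
Joint ranges: [-2.82, 2.82], [-0.49, 2.23], [-1.37, 1.46], [0, 2.46], [-1.36, 4.5], [0.23, 2], [-2.94, 2.94]. Speed limits (rad/s): [2.57, 2.57, 3.14, 3.14, 3.14, 3.14, 3.14].

### API

Orientations are given as [roll, pitch, yaw] about the fixed x, y, z axes, in that order (R = Rz(yaw) Ry(pitch) Rx(roll)).
In Python, from rig import status, eyes, ticket, arm gives the robot as it stands. The module is installed in compiled form; this text tells all that it offers.
- The arm moves only by the tool drive_tool, never from a script. Its argument "deltas" is a list of rows, each a list of 6 numbers: the shift along the tool's x, y, z in units of 30 mm (1.0 is 30 mm), then the turn, a rotation vector about the tool's x, y, z in units of 5 degrees (1.0 is 5 degrees). A call has 1 to 5 rows; each row is the pose to reach, as a shift and turn from the pose commanded when the call began, along the tool's axes at that moment; what a row does not reach only later rows make up. A row lasts 1/10 s, in which the tool goes at most 50 mm and 8.59 degrees, less where a joint would pass 70% of its speed; a pose out of reach is approached as far as the arm can. A call with a gripper value outside its range is refused whole. "gripper" is the opening, from 0 (shut) to 1 (fully open), set as the call begins (left out, the last holds). The fingers move at their own pace and stop on an object; the grip force is fixed at half the most. Time passes only in rows, so rows that repeat a pose let the fingers close. It gives the time, the measured TCP pose, the force, the opening and the grip force at its end, in the units of the state.
- status.observe(): the state, without advancing time (a new reading comes with each control period).
- eyes.read_camera(name): name is "scene" or "top" or "wrist"; returns a dict with "color" (420x560x3 uint8, blue, green, red), "range_z" (420x560 float32, m along the optical axis (not along the pixel's ray), 0 where there is no reading), "fx", "fy", "cx", "cy" (pixels), "xyz" and "attitude" of the camera in the world; the wrist camera has in their place "T_tool_cam" (4x4, takes a point from camera to tool coordinates, whose origin is the TCP and whose axes are the flange's). Camera axes: x right, y down, z forward; pixel columns grow to the right and rows downward; lengths in m; the calibration is good to about 2 mm. A picture is of the moment at which its call begins: read the wrist's pose just before it.
- ticket.close_job(): hands the job in; it is judged then, once.
The state is a dict: "time": time; "joint_positions": joint angles; "qvel": joint speeds; "effort": joint torques, N m; "tcp_pos": TCP position; "ee_rot": TCP orientation; "contact_force": force on the tool from outside, world axes, zero at the start; "ft_torque": the same for the moment, N m; "width": finger opening in m; "finger_force": force on a finger pad.
Only numpy, scipy, OpenCV 4.12 (cv2) and the standard library are available. Lean on these libraries where they do the work, as an engineer would, in place of code of your own. Each camera call takes 0.05 s, during which the arm holds its last target. There are 200 camera calls.

## Working session

There is one attempt and no reset: what is moved stays moved. The work goes in short steps, Python scripts to look and compute and a tool call to move; the robot and the scene stay as the last step left them, time stands still between calls to the robot, and variables do not carry over. Pictures are saved under pics/ and viewed, at most 14 in all, crops included, and the job is handed in when it is done.

Besides the shell and the picture viewer there is one more tool, called after "Call:" in YAML: its name, and indented under it one key for each argument. drive_tool: Moves the arm, as the interface text tells. Its arguments: {"type":"object","properties":{"deltas":{"type":"array"},"gripper":{"type":"number"}},"required":["deltas"]}

```bash
mkdir -p pics; python3 - <<'E'
from rig import status, eyes
import cv2,numpy as np
s=status.observe()
print({k:np.round(v,3).tolist() for k,v in s.items()})
for n in ["scene","top"]:
    c=eyes.read_camera(n); print(n,c["fx"],c["fy"],c["cx"],c["cy"],c["xyz"],c["attitude"])
    cv2.imwrite(f"pics/{n}0.png",c["color"]); np.savez(f"{n}0.npz",**c)
E
```

```text
{'time': 0.0, 'joint_positions': [1.221, 0.399, 0.045, 1.538, -0.019, 1.207, -0.051], 'qvel': [-0.0, -0.001, -0.001, -0.001, 0.001, 0.001, -0.001], 'effort': [0.0, -47.511, 1.365, -25.422, 0.012, 0.01, 0.0], 'tcp_pos': [0.161, -0.629, 0.23], 'ee_rot': [-3.14, 0.0, 0.251], 'contact_force': [1.276, -0.38, -0.846], 'ft_torque': [0.006, 0.019, -0.036], 'finger_force': 0.0, 'width': 0.085}
scene 475.6164174794552 475.6164174794552 283.4233097861398 200.87260002688785 [ 1.26715789 -0.32035423  1.20018099] [-2.53999889  0.00501719  1.14248434]
top 414.1119674337659 414.1119674337659 282.1026608057929 205.57389033721495 [0.46476446 0.0171618  1.01924555] [-3.09388609 -0.01107843 -1.57495571]
```

View pics/scene0.png

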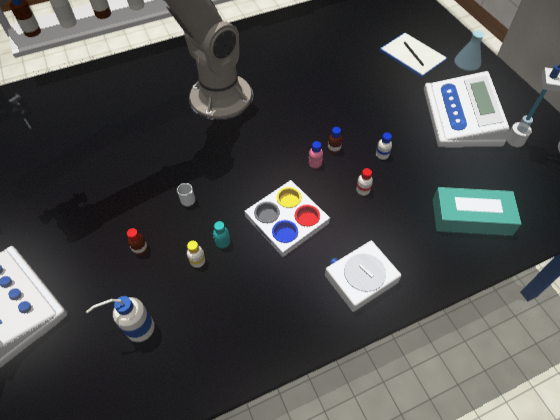

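View pics/top0.png

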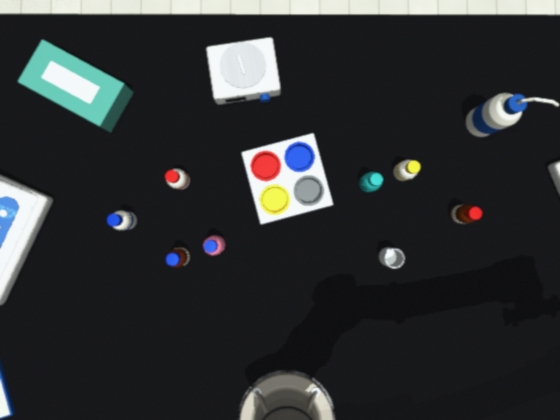

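Scene view: buffer_red cap (366,174), buffer_yellow (194,247), buffer_blue (386,139) and the beaker (186,194). The caddy is at (287,217). Possible mix-ups are amber_red (134,234), amber_blue (336,132), pink with a blue cap (316,147) and turquoise (220,229).
Top view: red (173,177), yellow (413,167), blue (114,220) and beaker (392,257). Mix-ups there are amber_red (475,213), amber_blue (173,259), pink (210,245) and turquoise (374,181). Next I'll enlarge both views to check the choice.

```bash
python3 - <<'E'
import cv2,numpy as np
s=cv2.imread("pics/scene0.png");t=cv2.imread("pics/top0.png")
a=cv2.resize(s[120:280,120:400],None,fx=2.8,fy=2.8,interpolation=cv2.INTER_CUBIC)
cv2.imwrite("pics/sc1.png",a)
L=cv2.resize(t[130:280,95:235],None,fx=2.8,fy=2.8,interpolation=cv2.INTER_CUBIC)
R=cv2.resize(t[130:280,345:485],None,fx=2.8,fy=2.8,interpolation=cv2.INTER_CUBIC)
cv2.imwrite("pics/tc1.png",np.hstack([L,R]))
E
```

```text
(no output)
```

View pics/sc1.png

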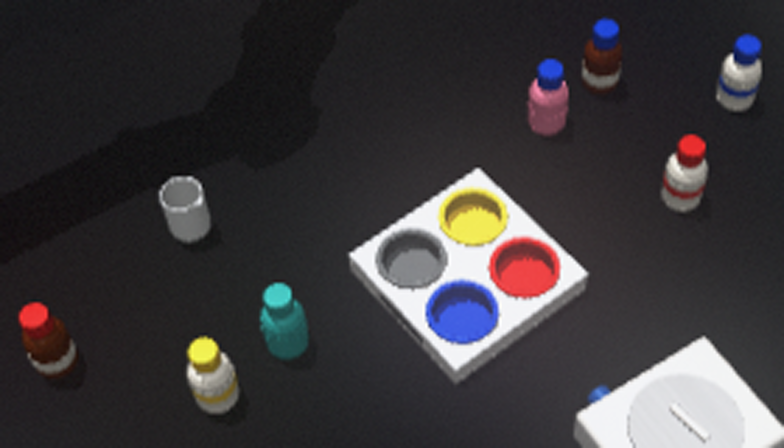

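View pics/tc1.png

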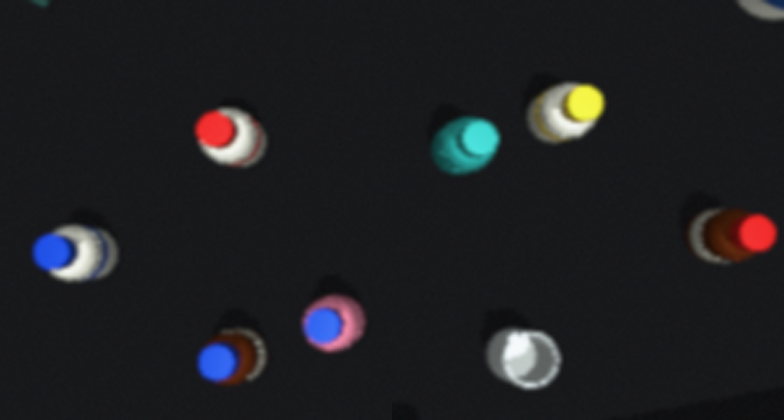

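The crops confirm the choice. The white bodies are red (691,147), yellow (204,347) and blue (748,46) in the scene crop. The brown, pink and turquoise bottles stay where they are. Now I'll triangulate, with depth as a check.

```bash
cat > h.py <<'E'
import numpy as np
from scipy.spatial.transform import Rotation as R
def ray(c,p):
    d=R.from_euler('xyz',c["attitude"]).apply([(p[0]-c["cx"])/c["fx"],(p[1]-c["cy"])/c["fy"],1])
    return np.array(c["xyz"]),d
def tri(c1,p1,c2,p2):
    o1,d1=ray(c1,p1);o2,d2=ray(c2,p2)
    a,b=np.linalg.lstsq(np.c_[d1,-d2],o2-o1,rcond=None)[0]
    x,y=o1+a*d1,o2+b*d2
    return (x+y)/2,np.linalg.norm(x-y)
def dep(c,p):
    o,d=ray(c,p); return o+d*c["range_z"][int(round(p[1])),int(round(p[0]))]
E
python3 - <<'E'
from h import *
S=np.load("scene0.npz");T=np.load("top0.npz")
P=dict(red=((366.8,172.5),(171.4,175.7)),yellow=((192.9,243.9),(413.9,167.1)),blue=((387.1,136.4),(113.6,219.6)),beaker=((185.7,188.6),(395,258.6)),
cR=((307.5,215.4),(265,166)),cY=((288.9,197.1),(274,199)),cB=((285,230.7),(299,157)),cG=((266.8,211.8),(308,190)),
aR=((132.5,232.5),(475.4,212.9)),turq=((219.3,224.6),(376.4,179.3)),pink=((316.8,144.6),(210.4,246.8)),aB=((336.4,130),(172.5,258.9)))
for k,(s,t) in P.items():
    x,e=tri(S,s,T,t); print(k,x.round(4),"gap",e.round(4),"depth",dep(S,s).round(3),dep(T,t).round(3))
E
```

```text
red [0.5784 0.2581 0.0843] gap 0.0028 depth [0.581 0.258 0.088] [0.577 0.255 0.091]
yellow [ 0.5963 -0.2888  0.0913] gap 0.0061 depth [ 0.599 -0.286  0.093] [ 0.595 -0.291  0.093]
blue [0.4799 0.3881 0.0828] gap 0.0043 depth [0.483 0.388 0.087] [0.479 0.383 0.09 ]
beaker [ 0.3891 -0.2493  0.0611] gap 0.0097 depth [ 0.37  -0.243  0.032] [ 0.382 -0.27   0.004]
cR [0.6084 0.0489 0.0281] gap 0.0046 depth [0.601 0.056 0.013] [0.61  0.047 0.009]
cY [0.5283 0.0268 0.0309] gap 0.0032 depth [0.515 0.035 0.01 ] [0.529 0.025 0.01 ]
cB [ 0.6296 -0.0331  0.0307] gap 0.0043 depth [ 0.62  -0.027  0.012] [ 0.632 -0.036  0.012]
cG [ 0.5496 -0.0546  0.0321] gap 0.0033 depth [ 0.534 -0.047  0.006] [ 0.551 -0.058  0.012]
aR [ 0.4923 -0.4266  0.0894] gap 0.0062 depth [ 0.495 -0.424  0.091] [ 0.491 -0.428  0.092]
turq [ 0.5688 -0.2038  0.0908] gap 0.0057 depth [ 0.571 -0.201  0.091] [ 0.568 -0.206  0.092]
pink [0.4185 0.171  0.0847] gap 0.0065 depth [0.426 0.171 0.093] [0.418 0.167 0.091]
aB [0.3917 0.2546 0.0864] gap 0.0051 depth [0.398 0.253 0.094] [0.391 0.251 0.091]
```

```bash
cat >> h.py <<'E'
def go(*xyz):
    from rig import status
    s=status.observe(); p=np.array(s["tcp_pos"]); Rt=R.from_euler('xyz',s["ee_rot"])
    for t in xyz:
        t=np.array(t); d=Rt.inv().apply(t-p)/.03
        print("to",t,"units",d.round(2),"rows",np.ceil(np.linalg.norm(d)*.03/.05)); p=t
E
python3 -c "
from h import *
go((.596,-.289,.2))"
```

```text
to [ 0.596 -0.289  0.2  ] units [16.85 -7.38  1.02] rows 12.0
```

Call:
drive_tool:
  deltas:
    - [1.4, -0.6, 0.1, 0, 0, 0]
    - [2.8, -1.2, 0.2, 0, 0, 0]
    - [4.2, -1.8, 0.3, 0, 0, 0]
    - [5.6, -2.4, 0.4, 0, 0, 0]
    - [5.6, -2.4, 0.4, 0, 0, 0]
  gripper: 0.6

```text
time: 0.6
tcp_pos: [0.3141, -0.5118, 0.2184]
ee_rot: [-3.138, -0.005, 0.264]
contact_force: [0.1, -0.3, 0.2]
width: 0.0513
finger_force: 0.0
```

Call:
drive_tool:
  deltas:
    - [1.4, -0.6, 0.1, 0, 0, 0]
    - [2.8, -1.2, 0.2, 0, 0, 0]
    - [4.2, -1.8, 0.3, 0, 0, 0]
    - [5.6, -2.5, 0.3, 0, 0, 0]
    - [5.6, -2.5, 0.3, 0, 0, 0]

```text
time: 1.1
tcp_pos: [0.4573, -0.3962, 0.2099]
ee_rot: [-3.138, -0.005, 0.264]
contact_force: [0.6, 1.3, 0.3]
width: 0.0511
finger_force: 0.0
```

Call:
drive_tool:
  deltas:
    - [1.4, -0.6, 0.1, 0, 0, 0]
    - [2.8, -1.2, 0.2, 0, 0, 0]
    - [4.2, -1.8, 0.3, 0, 0, 0]
    - [5.6, -2.5, 0.3, 0, 0, 0]
    - [5.6, -2.5, 0.3, 0, 0, 0]

```text
time: 1.6
tcp_pos: [0.6002, -0.2806, 0.2005]
ee_rot: [-3.136, -0.005, 0.263]
contact_force: [0.4, 0.5, -0.0]
width: 0.051
finger_force: 0.0
```

```bash
python3 - <<'E'
from h import *
from rig import status,eyes
import cv2
go((.596,-.289,.2))
s=status.observe();c=eyes.read_camera("wrist")
np.savez("w1.npz",pos=s["tcp_pos"],rot=s["ee_rot"],**c); cv2.imwrite("pics/w1.png",c["color"])
print(s["time"],s["tcp_pos"],s["ee_rot"],c["T_tool_cam"].round(3),c["fx"],c["cx"],c["cy"],s["joint_positions"],s["contact_force"])
E
```

```text
to [ 0.596 -0.289  0.2  ] units [-0.21  0.23  0.02] rows 1.0
1.6 [ 0.60019875 -0.28058585  0.20052159] [-3.13646883 -0.00476733  0.26314167] [[-0.    -0.95  -0.312  0.08 ]
 [ 1.    -0.    -0.    -0.   ]
 [ 0.    -0.312  0.95  -0.142]
 [ 0.     0.     0.     1.   ]] 304.51449897474293 279.2388270291572 208.63082121040543 [ 0.50194452  0.44623387 -0.17441505  1.5356584   0.07403743  1.16562617
 -0.99248836] [ 0.39676388  0.53349855 -0.03659331]
```

View pics/w1.png

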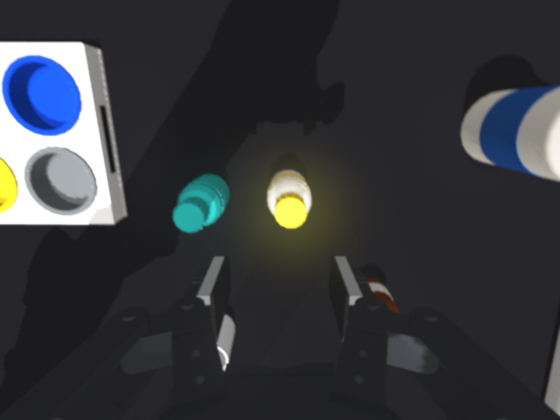

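The wrist view shows the yellow cap on its white bottle at (291,211), midway between the fingers. The turquoise bottle is at (190,216).

```bash
cat >> h.py <<'E'
def wpt(f,p):
    c=np.load(f); Rt=R.from_euler('xyz',c["rot"]); T=c["T_tool_cam"]
    v=np.array([(p[0]-c["cx"])/c["fx"],(p[1]-c["cy"])/c["fy"],1]); z=c["range_z"][int(round(p[1])),int(round(p[0]))]
    o=Rt.apply(T[:3,3])+c["pos"]; d=Rt.apply(T[:3,:3]@v)
    return o,d,(o+d*z).round(4)
def wz(f,p,z):
    o,d,x=wpt(f,p); return (o+d*(z-o[2])/d[2]).round(4),x
E
python3 - <<'E'
from h import *
print(wz("w1.npz",(291,211),.09), wz("w1.npz",(190,216),.09),wz("w1.npz",(60,180),.034))
go((.594,-.291,.2),(.594,-.291,.068))
E
```

```text
(array([ 0.5984, -0.291 ,  0.09  ]), array([ 0.5983, -0.291 ,  0.0897])) (array([ 0.5706, -0.2062,  0.09  ]), array([ 0.5703, -0.2061,  0.0892])) (array([ 0.5508, -0.0566,  0.034 ]), array([ 0.541 , -0.0407,  0.0099]))
to [ 0.594 -0.291  0.2  ] units [-0.16  0.17  0.02] rows 1.0
to [ 0.594 -0.291  0.068] units [-0.01  0.01  4.4 ] rows 3.0
```

Call:
drive_tool:
  deltas:
    - [-0.19, 0.31, 0, 0, 0, 0]
    - [-0.19, 0.31, 1.4, 0, 0, 0]
    - [-0.19, 0.31, 2.8, 0, 0, 0]
    - [-0.19, 0.31, 3.6, 0, 0, 0]
    - [-0.19, 0.31, 3.6, 0, 0, 0]

```text
time: 2.15
tcp_pos: [0.5859, -0.302, 0.0889]
ee_rot: [-3.137, 0.008, 0.247]
contact_force: [-0.1, 0.4, -1.7]
width: 0.0515
finger_force: 0.0
```

Call:
drive_tool:
  deltas:
    - [0, 0, 0.4, 0, 0, 0]
    - [0, 0, 0.8, 0, 0, 0]
    - [0, 0, 0.8, 0, 0, 0]
    - [0, 0, 0.8, 0, 0, 0]

```text
time: 2.55
tcp_pos: [0.5915, -0.3002, 0.0698]
ee_rot: [3.141, -0.001, 0.251]
contact_force: [0.3, -0.5, -0.2]
width: 0.051
finger_force: 0.0
```

Call:
drive_tool:
  deltas:
    - [0.25, -0.25, 0.05, 0, 0, 0]
    - [0.25, -0.25, 0.05, 0, 0, 0]
    - [0.25, -0.25, 0.05, 0, 0, 0]
    - [0.25, -0.25, 0.05, 0, 0, 0]

```text
time: 2.95
tcp_pos: [0.5968, -0.2908, 0.0681]
ee_rot: [3.141, -0.0, 0.251]
contact_force: [-0.2, 0.6, -0.3]
width: 0.0514
finger_force: 0.0
```

Call:
drive_tool:
  deltas:
    - [0, 0, 0, 0, 0, 0]
    - [0, 0, 0, 0, 0, 0]
    - [0, 0, 0, 0, 0, 0]
    - [0, 0, 0, 0, 0, 0]
    - [0, 0, 0, 0, 0, 0]
  gripper: 0

```text
time: 3.45
tcp_pos: [0.5968, -0.291, 0.0681]
ee_rot: [3.141, -0.0, 0.251]
contact_force: [-0.2, 0.2, 1.7]
width: 0.0266
finger_force: 59.0
```

Call:
drive_tool:
  deltas:
    - [0, 0, -0.3, 0, 0, 0]
    - [0, 0, -1.0, 0, 0, 0]
    - [0, 0, -2.0, 0, 0, 0]
    - [0, 0, -3.0, 0, 0, 0]
    - [0, 0, -3.0, 0, 0, 0]

```text
time: 3.95
tcp_pos: [0.5996, -0.2921, 0.1633]
ee_rot: [3.136, -0.007, 0.251]
contact_force: [0.6, -0.8, 0.3]
width: 0.026
finger_force: 59.1
```

```bash
python3 - <<'E'
from h import *
from rig import status
s=status.observe();print(s["width"],s["finger_force"])
c=(.5285,.0265);Z=.165
go((.563,-.132,Z),(*c,Z))
E
```

```text
0.026049728630791833 59.07398879528046
to [ 0.563 -0.132  0.165] units [ 0.14 -5.47 -0.09] rows 4.0
to [0.5285 0.0265 0.165 ] units [ 0.2  -5.4  -0.03] rows 4.0
```

Call:
drive_tool:
  deltas:
    - [0, -0.3, -1.2, 0, 0, 0]
    - [0.05, -1.3, -1.2, 0, 0, 0]
    - [0.1, -2.7, -1.2, 0, 0, 0]
    - [0.15, -4.1, -1.2, 0, 0, 0]
    - [0.2, -5.4, -1.2, 0, 0, 0]

```text
time: 4.45
tcp_pos: [0.561, -0.1305, 0.1932]
ee_rot: [-3.141, 0.001, 0.251]
contact_force: [-0.3, -0.2, -1.5]
width: 0.0263
finger_force: 59.2
```

Call:
drive_tool:
  deltas:
    - [0, -1.3, 0, 0, 0, 0]
    - [0.1, -2.7, 0, 0, 0, 0]
    - [0.15, -4.1, 0, 0, 0, 0]
    - [0.2, -5.4, 0, 0, 0, 0]
    - [0.2, -5.4, 0, 0, 0, 0]

```text
time: 4.95
tcp_pos: [0.5259, 0.0333, 0.1936]
ee_rot: [-3.138, 0.001, 0.261]
contact_force: [-0.3, -0.6, 0.2]
width: 0.0261
finger_force: 59.2
```

Call:
drive_tool:
  deltas:
    - [0, 0, 0, 0, 0, 0]
    - [0, 0, 0, 0, 0, 0]
    - [0, 0, 0, 0, 0, 0]
    - [0, 0, 0, 0, 0, 0]

```text
time: 5.35
tcp_pos: [0.528, 0.0247, 0.1936]
ee_rot: [3.141, 0.0, 0.249]
contact_force: [0.1, -0.3, -0.6]
width: 0.0256
finger_force: 59.2
```

```bash
python3 - <<'E'
from h import *
from rig import status,eyes
import cv2
s=status.observe();c=eyes.read_camera("wrist")
np.savez("w2.npz",pos=s["tcp_pos"],rot=s["ee_rot"],**c); cv2.imwrite("pics/w2.png",c["color"])
go((.5285,.0265,.13))
E
```

```text
to [0.5285 0.0265 0.13  ] units [ 0.03 -0.05  2.12] rows 2.0
```

View pics/w2.png

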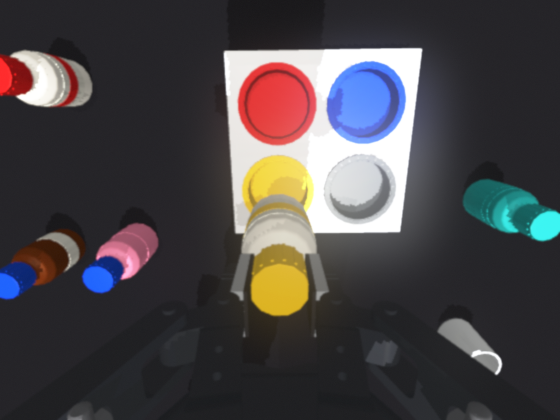

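The wrist view shows the yellow bottle hanging straight over its cup. Cup rims are at red (277,104), blue (366,102), grey (360,189) and yellow about (278,192).

```bash
python3 - <<'E'
from h import *
q=[wz("w2.npz",p,.034)[0] for p in [(277,104),(366,102),(360,189),(278,192)]]
for x in q: print(x)
E
```

```text
[0.6091 0.0476 0.034 ]
[ 0.6313 -0.0328  0.034 ]
[ 0.5503 -0.0547  0.034 ]
[0.5266 0.0258 0.034 ]
```

Call:
drive_tool:
  deltas:
    - [0, -0.03, 1.0, 0, 0, 0]
    - [0, -0.03, 2.0, 0, 0, 0]
    - [0, -0.03, 2.8, 0, 0, 0]
    - [0, -0.03, 3.4, 0, 0, 0]
    - [0, -0.03, 3.7, 0, 0, 0]

```text
time: 5.9
tcp_pos: [0.5265, 0.0263, 0.081]
ee_rot: [-3.141, 0.003, 0.25]
contact_force: [0.7, -0.1, -0.0]
width: 0.0261
finger_force: 59.2
```

Call:
drive_tool:
  deltas:
    - [0, 0, 0.06, 0, 0, 0]
    - [0, 0, 0.12, 0, 0, 0]
    - [0, 0, 0.12, 0, 0, 0]
    - [0, 0, 0.12, 0, 0, 0]

```text
time: 6.3
tcp_pos: [0.5284, 0.0269, 0.0801]
ee_rot: [3.141, -0.002, 0.251]
contact_force: [0.7, 0.5, -1.3]
width: 0.0265
finger_force: 59.2
```

Call:
drive_tool:
  deltas:
    - [0, 0, 0.04, 0, 0, 0]
    - [0, 0, 0.08, 0, 0, 0]
    - [0, 0, 0.08, 0, 0, 0]

```text
time: 6.6
tcp_pos: [0.5279, 0.0269, 0.0771]
ee_rot: [3.141, -0.001, 0.251]
contact_force: [0.6, 0.3, 1.2]
width: 0.0258
finger_force: 59.6
```

Call:
drive_tool:
  deltas:
    - [0, 0, 0.03, 0, 0, 0]
    - [0, 0, 0.03, 0, 0, 0]
    - [0, 0, 0.03, 0, 0, 0]

```text
time: 6.9
tcp_pos: [0.5283, 0.027, 0.077]
ee_rot: [3.141, -0.001, 0.251]
contact_force: [-1.3, -0.4, 6.2]
width: 0.0262
finger_force: 60.2
```

Call:
drive_tool:
  deltas:
    - [0, 0, 0, 0, 0, 0]
    - [0, 0, 0, 0, 0, 0]
    - [0, 0, 0, 0, 0, 0]
    - [0, 0, 0, 0, 0, 0]
  gripper: 0.6

```text
time: 7.3
tcp_pos: [0.5275, 0.0268, 0.0757]
ee_rot: [3.142, 0.0, 0.251]
contact_force: [-0.1, -0.2, 0.5]
width: 0.0515
finger_force: 0.0
```

Call:
drive_tool:
  deltas:
    - [0, 0, -0.5, 0, 0, 0]
    - [0, 0, -1.5, 0, 0, 0]
    - [0, 0, -2.8, 0, 0, 0]
    - [0, 0, -4.0, 0, 0, 0]
    - [0, 0, -4.0, 0, 0, 0]

```text
time: 7.8
tcp_pos: [0.5313, 0.0275, 0.2011]
ee_rot: [3.139, -0.01, 0.251]
contact_force: [1.3, 0.2, 0.1]
width: 0.051
finger_force: 0.0
```

Call:
drive_tool:
  deltas:
    - [0.5, -1.0, 0, 0, 0, 0]
    - [1.0, -2.0, 0, 0, 0, 0]
    - [1.7, -3.4, 0, 0, 0, 0]
    - [2.2, -4.4, 0, 0, 0, 0]
    - [2.7, -5.4, 0, 0, 0, 0]

```text
time: 8.3
tcp_pos: [0.5655, 0.2055, 0.1948]
ee_rot: [3.141, 0.001, 0.252]
contact_force: [0.6, -0.5, -0.7]
width: 0.0516
finger_force: 0.0
```

Call:
drive_tool:
  deltas:
    - [0.4, -0.8, 0, 0, 0, 0]
    - [0.8, -1.6, 0, 0, 0, 0]
    - [0.8, -1.6, 0, 0, 0, 0]
    - [0.8, -1.6, 0, 0, 0, 0]
    - [0.8, -1.6, 0, 0, 0, 0]

```text
time: 8.8
tcp_pos: [0.5772, 0.2545, 0.1951]
ee_rot: [3.14, 0.001, 0.249]
contact_force: [0.7, 0.9, -0.3]
width: 0.0514
finger_force: 0.0
```

```bash
python3 - <<'E'
from h import *
from rig import status,eyes
import cv2
s=status.observe();c=eyes.read_camera("wrist")
np.savez("w3.npz",pos=s["tcp_pos"],rot=s["ee_rot"],**c); cv2.imwrite("pics/w3.png",c["color"])
go((.578,.256,.2))
E
```

```text
to [0.578 0.256 0.2  ] units [ 0.04 -0.04 -0.15] rows 1.0
```

View pics/w3.png

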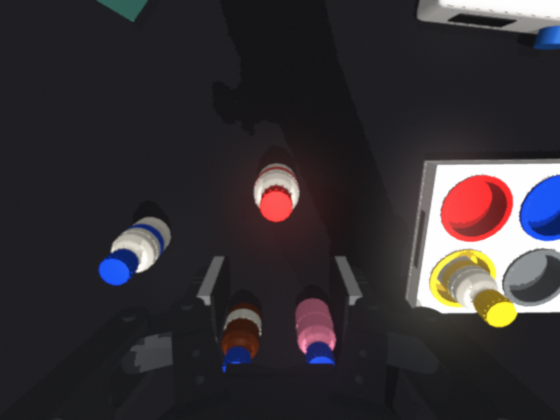

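The red cap on its white bottle is at (276,205), and buffer_blue's cap is at (118,267). The yellow bottle stands upright in its cup at (490,300).

```bash
python3 - <<'E'
from h import *
print(wz("w3.npz",(276,205),.09),wz("w3.npz",(118,267),.09))
go((.579,.257,.068))
E
```

```text
(array([0.5785, 0.2577, 0.09  ]), array([0.5783, 0.2577, 0.0896])) (array([0.4854, 0.3831, 0.09  ]), array([0.4848, 0.3835, 0.089 ]))
to [0.579 0.257 0.068] units [ 0.08 -0.08  4.25] rows 3.0
```

Call:
drive_tool:
  deltas:
    - [0.06, -0.08, 1.0, 0, 0, 0]
    - [0.06, -0.08, 2.3, 0, 0, 0]
    - [0.06, -0.08, 3.4, 0, 0, 0]
    - [0.06, -0.08, 4.0, 0, 0, 0]
    - [0.06, -0.08, 4.22, 0, 0, 0]

```text
time: 9.35
tcp_pos: [0.5771, 0.2566, 0.0668]
ee_rot: [3.14, 0.004, 0.249]
contact_force: [-0.1, 0.1, -0.2]
width: 0.0513
finger_force: 0.0
```

Call:
drive_tool:
  deltas:
    - [0, 0, 0, 0, 0, 0]
    - [0, 0, 0, 0, 0, 0]
    - [0, 0, 0, 0, 0, 0]

```text
time: 9.65
tcp_pos: [0.5795, 0.2595, 0.0709]
ee_rot: [-3.141, -0.003, 0.251]
contact_force: [0.0, 0.3, 0.1]
width: 0.0514
finger_force: 0.0
```

Call:
drive_tool:
  deltas:
    - [-0.02, 0.06, 0.08, 0, 0, 0]
    - [-0.02, 0.06, 0.08, 0, 0, 0]
    - [-0.02, 0.06, 0.08, 0, 0, 0]

```text
time: 9.95
tcp_pos: [0.5783, 0.2571, 0.0671]
ee_rot: [3.141, -0.0, 0.251]
contact_force: [-0.1, 0.3, 0.7]
width: 0.0514
finger_force: 0.0
```

Call:
drive_tool:
  deltas:
    - [0, 0, 0, 0, 0, 0]
    - [0, 0, 0, 0, 0, 0]
    - [0, 0, 0, 0, 0, 0]
    - [0, 0, 0, 0, 0, 0]
    - [0, 0, 0, 0, 0, 0]
  gripper: 0

```text
time: 10.45
tcp_pos: [0.5785, 0.2576, 0.0672]
ee_rot: [-3.141, -0.001, 0.251]
contact_force: [0.8, 0.5, 2.5]
width: 0.0261
finger_force: 59.2
```

Call:
drive_tool:
  deltas:
    - [0, 0, -0.3, 0, 0, 0]
    - [0, 0, -1.0, 0, 0, 0]
    - [0, 0, -2.3, 0, 0, 0]
    - [0, 0, -3.6, 0, 0, 0]
    - [0, 0, -4.2, 0, 0, 0]

```text
time: 10.95
tcp_pos: [0.5796, 0.258, 0.1971]
ee_rot: [-3.141, -0.005, 0.251]
contact_force: [-0.0, 0.5, -0.8]
width: 0.0262
finger_force: 59.1
```

Call:
drive_tool:
  deltas:
    - [0, 0, 0, 0, 0, 0]
    - [0, 0, 0, 0, 0, 0]
    - [0, 0, 0, 0, 0, 0]

```text
time: 11.25
tcp_pos: [0.577, 0.2564, 0.1907]
ee_rot: [3.141, 0.004, 0.251]
contact_force: [0.5, -0.2, -1.8]
width: 0.0259
finger_force: 59.1
```

```bash
python3 - <<'E'
from h import *
go((.609,.048,.192))
E
```

```text
to [0.609 0.048 0.192] units [-0.69  6.99 -0.03] rows 5.0
```

Call:
drive_tool:
  deltas:
    - [-0.1, 1.0, 0, 0, 0, 0]
    - [-0.2, 2.3, 0, 0, 0, 0]
    - [-0.4, 3.7, 0, 0, 0, 0]
    - [-0.5, 5.0, 0, 0, 0, 0]
    - [-0.6, 6.2, 0, 0, 0, 0]

```text
time: 11.75
tcp_pos: [0.6059, 0.07, 0.1908]
ee_rot: [3.141, 0.004, 0.25]
contact_force: [0.4, 0.3, -0.3]
width: 0.0262
finger_force: 59.2
```

Call:
drive_tool:
  deltas:
    - [-0.1, 0.5, 0, 0, 0, 0]
    - [-0.1, 0.8, 0, 0, 0, 0]
    - [-0.1, 0.8, 0, 0, 0, 0]
    - [-0.1, 0.8, 0, 0, 0, 0]

```text
time: 12.15
tcp_pos: [0.6096, 0.0511, 0.1925]
ee_rot: [-3.14, 0.0, 0.254]
contact_force: [-0.5, 0.8, -1.1]
width: 0.0259
finger_force: 59.2
```

Call:
drive_tool:
  deltas:
    - [0, 0, 0.7, 0, 0, 0]
    - [0, 0, 1.4, 0, 0, 0]
    - [0, 0, 1.9, 0, 0, 0]
    - [0, 0, 1.9, 0, 0, 0]
    - [0, 0, 1.9, 0, 0, 0]

```text
time: 12.65
tcp_pos: [0.6101, 0.0497, 0.1361]
ee_rot: [-3.141, -0.0, 0.252]
contact_force: [-0.5, 0.4, 0.1]
width: 0.0257
finger_force: 59.2
```

```bash
python3 - <<'E'
from h import *
go((.609,.048,.078))
E
```

```text
to [0.609 0.048 0.078] units [-0.05  0.05  1.94] rows 2.0
```

Call:
drive_tool:
  deltas:
    - [-0.04, 0.05, 0.6, 0, 0, 0]
    - [-0.04, 0.05, 1.2, 0, 0, 0]
    - [-0.04, 0.05, 1.6, 0, 0, 0]
    - [-0.04, 0.05, 1.8, 0, 0, 0]
    - [-0.04, 0.05, 1.84, 0, 0, 0]

```text
time: 13.15
tcp_pos: [0.6093, 0.047, 0.0806]
ee_rot: [-3.142, 0.0, 0.251]
contact_force: [-0.1, 0.5, -1.2]
width: 0.0264
finger_force: 59.2
```

Call:
drive_tool:
  deltas:
    - [0, 0, 0.04, 0, 0, 0]
    - [0, 0, 0.08, 0, 0, 0]
    - [0, 0, 0.1, 0, 0, 0]
    - [0, 0, 0.1, 0, 0, 0]

```text
time: 13.55
tcp_pos: [0.6094, 0.0468, 0.078]
ee_rot: [3.141, -0.0, 0.251]
contact_force: [-0.5, -0.6, -1.1]
width: 0.0262
finger_force: 59.2
```

Call:
drive_tool:
  deltas:
    - [0, 0, 0.03, 0, 0, 0]
    - [0, 0, 0.06, 0, 0, 0]
    - [0, 0, 0.06, 0, 0, 0]

```text
time: 13.85
tcp_pos: [0.6095, 0.0469, 0.0762]
ee_rot: [3.141, -0.0, 0.251]
contact_force: [-0.7, -1.2, 0.7]
width: 0.0258
finger_force: 59.5
```

Call:
drive_tool:
  deltas:
    - [0, 0, 0.03, 0, 0, 0]
    - [0, 0, 0.03, 0, 0, 0]
    - [0, 0, 0.03, 0, 0, 0]

```text
time: 14.15
tcp_pos: [0.6097, 0.047, 0.0762]
ee_rot: [3.141, -0.001, 0.251]
contact_force: [-0.2, -0.2, 6.2]
width: 0.026
finger_force: 60.0
```

Call:
drive_tool:
  deltas:
    - [0, 0, 0, 0, 0, 0]
    - [0, 0, 0, 0, 0, 0]
    - [0, 0, 0, 0, 0, 0]
    - [0, 0, 0, 0, 0, 0]
  gripper: 0.6

```text
time: 14.55
tcp_pos: [0.6091, 0.0468, 0.0747]
ee_rot: [3.142, 0.0, 0.251]
contact_force: [0.1, -0.3, 0.8]
width: 0.0511
finger_force: 0.0
```

Call:
drive_tool:
  deltas:
    - [0, 0, -0.5, 0, 0, 0]
    - [0, 0, -1.5, 0, 0, 0]
    - [0, 0, -2.8, 0, 0, 0]
    - [0, 0, -4.0, 0, 0, 0]
    - [0, 0, -4.0, 0, 0, 0]

```text
time: 15.05
tcp_pos: [0.6133, 0.0478, 0.2023]
ee_rot: [3.14, -0.012, 0.251]
contact_force: [0.6, -0.2, 0.3]
width: 0.0511
finger_force: 0.0
```

Call:
drive_tool:
  deltas:
    - [-0.1, -1.0, 0, 0, 0, 0]
    - [-0.2, -2.3, 0, 0, 0, 0]
    - [-0.4, -3.6, 0, 0, 0, 0]
    - [-0.5, -4.9, 0, 0, 0, 0]
    - [-0.7, -6.2, 0, 0, 0, 0]

```text
time: 15.55
tcp_pos: [0.5422, 0.2232, 0.1956]
ee_rot: [3.142, -0.001, 0.251]
contact_force: [0.5, -0.3, 0.1]
width: 0.0512
finger_force: 0.0
```

Call:
drive_tool:
  deltas:
    - [-0.1, -1.2, 0, 0, 0, 0]
    - [-0.2, -2.4, 0, 0, 0, 0]
    - [-0.4, -3.6, 0, 0, 0, 0]
    - [-0.5, -4.8, 0, 0, 0, 0]
    - [-0.6, -5.7, 0, 0, 0, 0]

```text
time: 16.05
tcp_pos: [0.4813, 0.3857, 0.1956]
ee_rot: [-3.14, -0.0, 0.253]
contact_force: [0.4, -0.1, 0.3]
width: 0.0512
finger_force: 0.0
```

Call:
drive_tool:
  deltas:
    - [0, 0, 0, 0, 0, 0]
    - [0, 0, 0, 0, 0, 0]
    - [0, 0, 0, 0, 0, 0]

```text
time: 16.35
tcp_pos: [0.4838, 0.3814, 0.195]
ee_rot: [3.14, -0.0, 0.249]
contact_force: [-0.1, 0.5, -1.3]
width: 0.0508
finger_force: 0.0
```

```bash
python3 - <<'E'
from h import *
from rig import status,eyes
import cv2
s=status.observe();c=eyes.read_camera("wrist")
np.savez("w4.npz",pos=s["tcp_pos"],rot=s["ee_rot"],**c); cv2.imwrite("pics/w4.png",c["color"])
go((.482,.384,.068)); print(s["joint_positions"])
E
```

```text
to [0.482 0.384 0.068] units [-0.04 -0.11  4.23] rows 3.0
[-0.37776502  0.3972915  -0.47152939  1.65408256  0.19633757  1.13781086
 -2.2227055 ]
```

View pics/w4.png

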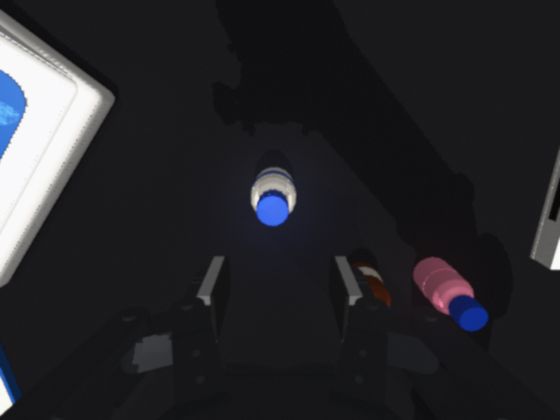

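The blue cap, on a white body with a blue band, is at (272,208), ahead between the fingers. The pink bottle and amber_blue are off to the lower right.

```bash
python3 - <<'E'
from h import *
x=wz("w4.npz",(272,208),.09); print(x)
go((x[0][0]-.0005,x[0][1],.068))
E
```

```text
(array([0.4819, 0.3873, 0.09  ]), array([0.4818, 0.3873, 0.0899]))
to [0.4814 0.3873 0.068 ] units [-0.03 -0.22  4.23] rows 3.0
```

Call:
drive_tool:
  deltas:
    - [-0.03, -0.18, 1.0, 0, 0, 0]
    - [-0.03, -0.18, 2.3, 0, 0, 0]
    - [-0.03, -0.18, 3.4, 0, 0, 0]
    - [-0.03, -0.18, 4.0, 0, 0, 0]
    - [-0.03, -0.18, 4.2, 0, 0, 0]

```text
time: 16.9
tcp_pos: [0.4803, 0.3852, 0.0665]
ee_rot: [3.139, 0.004, 0.249]
contact_force: [-0.3, 0.5, 0.6]
width: 0.051
finger_force: 0.0
```

Call:
drive_tool:
  deltas:
    - [0, 0, 0, 0, 0, 0]
    - [0, 0, 0, 0, 0, 0]
    - [0, 0, 0, 0, 0, 0]
    - [0, 0, 0, 0, 0, 0]

```text
time: 17.3
tcp_pos: [0.4813, 0.3885, 0.0702]
ee_rot: [-3.141, -0.002, 0.251]
contact_force: [-0.1, -0.3, 0.2]
width: 0.0514
finger_force: 0.0
```

Call:
drive_tool:
  deltas:
    - [0, 0.06, 0.08, 0, 0, 0]
    - [0, 0.06, 0.08, 0, 0, 0]
    - [0, 0.06, 0.08, 0, 0, 0]

```text
time: 17.6
tcp_pos: [0.4811, 0.3861, 0.0665]
ee_rot: [3.141, 0.0, 0.251]
contact_force: [0.1, 0.3, 0.3]
width: 0.0508
finger_force: 0.0
```

Call:
drive_tool:
  deltas:
    - [0, 0, 0, 0, 0, 0]
    - [0, 0, 0, 0, 0, 0]
    - [0, 0, 0, 0, 0, 0]
    - [0, 0, 0, 0, 0, 0]
    - [0, 0, 0, 0, 0, 0]
  gripper: 0

```text
time: 18.1
tcp_pos: [0.4812, 0.3867, 0.0668]
ee_rot: [-3.141, -0.001, 0.251]
contact_force: [-0.0, 1.9, 1.9]
width: 0.0262
finger_force: 59.2
```

Call:
drive_tool:
  deltas:
    - [0, 0, -0.3, 0, 0, 0]
    - [0, 0, -1.0, 0, 0, 0]
    - [0, 0, -2.3, 0, 0, 0]
    - [0, 0, -3.6, 0, 0, 0]
    - [0, 0, -4.8, 0, 0, 0]

```text
time: 18.6
tcp_pos: [0.4808, 0.3859, 0.2124]
ee_rot: [3.141, 0.0, 0.251]
contact_force: [1.0, 0.2, -1.5]
width: 0.026
finger_force: 59.1
```

Call:
drive_tool:
  deltas:
    - [0, 0, 0, 0, 0, 0]
    - [0, 0, 0, 0, 0, 0]
    - [0, 0, 0, 0, 0, 0]

```text
time: 18.9
tcp_pos: [0.4803, 0.3852, 0.2091]
ee_rot: [3.14, 0.003, 0.251]
contact_force: [0.8, -0.1, -1.7]
width: 0.0263
finger_force: 59.1
```

```bash
python3 - <<'E'
from h import *
go((.631,.17,.21),(.631,-.0335,.21))
E
```

```text
to [0.631 0.17  0.21 ] units [ 3.09  8.19 -0.02] rows 6.0
to [ 0.631  -0.0335  0.21  ] units [-1.68  6.57  0.02] rows 5.0
```

Call:
drive_tool:
  deltas:
    - [0.1, 1.0, 0, 0, 0, 0]
    - [0.2, 2.2, 0, 0, 0, 0]
    - [0.3, 3.4, 0, 0, 0, 0]
    - [0.4, 4.6, 0, 0, 0, 0]
    - [0.5, 5.8, 0, 0, 0, 0]

```text
time: 19.4
tcp_pos: [0.538, 0.2193, 0.2086]
ee_rot: [3.141, 0.004, 0.251]
contact_force: [0.3, 0.1, -0.7]
width: 0.0262
finger_force: 59.2
```

Call:
drive_tool:
  deltas:
    - [0.1, 1.2, 0, 0, 0, 0]
    - [0.2, 2.4, 0, 0, 0, 0]
    - [0.3, 3.6, 0, 0, 0, 0]
    - [0.4, 4.8, 0, 0, 0, 0]
    - [0.5, 5.8, 0, 0, 0, 0]

```text
time: 19.9
tcp_pos: [0.5957, 0.0537, 0.2085]
ee_rot: [3.141, 0.004, 0.249]
contact_force: [0.1, 0.5, -0.9]
width: 0.0258
finger_force: 59.2
```

Call:
drive_tool:
  deltas:
    - [0.1, 1.1, 0, 0, 0, 0]
    - [0.2, 2.1, 0, 0, 0, 0]
    - [0.3, 2.8, 0, 0, 0, 0]
    - [0.4, 3.1, 0, 0, 0, 0]
    - [0.4, 3.1, 0, 0, 0, 0]

```text
time: 20.4
tcp_pos: [0.6308, -0.0318, 0.2089]
ee_rot: [-3.141, 0.003, 0.249]
contact_force: [0.4, 0.3, -0.7]
width: 0.0263
finger_force: 59.3
```

Call:
drive_tool:
  deltas:
    - [0, 0, 0.6, 0, 0, 0]
    - [0, 0, 1.2, 0, 0, 0]
    - [0, 0, 1.7, 0, 0, 0]
    - [0, 0, 1.7, 0, 0, 0]
    - [0, 0, 1.7, 0, 0, 0]

```text
time: 20.9
tcp_pos: [0.631, -0.0295, 0.1595]
ee_rot: [-3.141, 0.001, 0.252]
contact_force: [-0.1, 0.5, 0.5]
width: 0.026
finger_force: 59.3
```

```bash
python3 - <<'E'
from h import *
go((.631,-.0335,.078))
E
```

```text
to [ 0.631  -0.0335  0.078 ] units [-0.03  0.13  2.72] rows 2.0
```

Call:
drive_tool:
  deltas:
    - [0, 0.1, 0.8, 0, 0, 0]
    - [0, 0.1, 1.6, 0, 0, 0]
    - [0, 0.1, 2.2, 0, 0, 0]
    - [0, 0.1, 2.5, 0, 0, 0]
    - [0, 0.1, 2.6, 0, 0, 0]

```text
time: 21.4
tcp_pos: [0.632, -0.0332, 0.0815]
ee_rot: [-3.141, 0.0, 0.251]
contact_force: [-0.5, 0.5, -0.3]
width: 0.0264
finger_force: 59.3
```

Call:
drive_tool:
  deltas:
    - [0, 0, 0.03, 0, 0, 0]
    - [0, 0, 0.06, 0, 0, 0]
    - [0, 0, 0.06, 0, 0, 0]
    - [0, 0, 0.06, 0, 0, 0]

```text
time: 21.8
tcp_pos: [0.6324, -0.0334, 0.0805]
ee_rot: [3.141, -0.001, 0.251]
contact_force: [0.4, 0.4, -0.4]
width: 0.0263
finger_force: 59.3
```

Contact should come at about 0.0758.

Call:
drive_tool:
  deltas:
    - [0, 0, 0.04, 0, 0, 0]
    - [0, 0, 0.08, 0, 0, 0]
    - [0, 0, 0.12, 0, 0, 0]
    - [0, 0, 0.12, 0, 0, 0]

```text
time: 22.2
tcp_pos: [0.6318, -0.0335, 0.0759]
ee_rot: [3.142, 0.0, 0.251]
contact_force: [-0.6, 0.6, -1.3]
width: 0.026
finger_force: 59.3
```

Call:
drive_tool:
  deltas:
    - [0, 0, 0.05, 0, 0, 0]
    - [0, 0, 0.05, 0, 0, 0]
    - [0, 0, 0.05, 0, 0, 0]

```text
time: 22.5
tcp_pos: [0.6323, -0.0333, 0.0758]
ee_rot: [3.141, -0.001, 0.251]
contact_force: [-1.2, -0.4, 5.2]
width: 0.0263
finger_force: 60.0
```

Call:
drive_tool:
  deltas:
    - [0, 0, 0, 0, 0, 0]
    - [0, 0, 0, 0, 0, 0]
    - [0, 0, 0, 0, 0, 0]
    - [0, 0, 0, 0, 0, 0]
  gripper: 0.6

```text
time: 22.9
tcp_pos: [0.6319, -0.0334, 0.0745]
ee_rot: [3.142, 0.0, 0.251]
contact_force: [-0.3, -0.6, -0.3]
width: 0.0515
finger_force: 0.0
```

Call:
drive_tool:
  deltas:
    - [0, 0, -0.5, 0, 0, 0]
    - [0, 0, -1.5, 0, 0, 0]
    - [0, 0, -2.8, 0, 0, 0]
    - [0, 0, -4.0, 0, 0, 0]
    - [0, 0, -4.0, 0, 0, 0]

```text
time: 23.4
tcp_pos: [0.6361, -0.0331, 0.2023]
ee_rot: [3.138, -0.012, 0.251]
contact_force: [0.9, -0.1, 0.4]
width: 0.051
finger_force: 0.0
```

Call:
drive_tool:
  deltas:
    - [-1.0, 0.5, 0, 0, 0, 0]
    - [-2.0, 1.0, 0, 0, 0, 0]
    - [-3.0, 1.5, 0, 0, 0, 0]
    - [-4.0, 2.0, 0, 0, 0, 0]
    - [-5.0, 2.5, 0, 0, 0, 0]
  gripper: 0.9

```text
time: 23.9
tcp_pos: [0.5042, -0.1441, 0.1952]
ee_rot: [3.141, -0.0, 0.251]
contact_force: [0.2, -0.4, -0.3]
width: 0.0768
finger_force: 0.0
```

Call:
drive_tool:
  deltas:
    - [-1.0, 0.5, 0, 0, 0, 0]
    - [-2.0, 1.0, 0, 0, 0, 0]
    - [-3.0, 1.5, 0, 0, 0, 0]
    - [-4.0, 2.0, 0, 0, 0, 0]
    - [-4.6, 2.4, 0, 0, 0, 0]

```text
time: 24.4
tcp_pos: [0.3871, -0.2488, 0.1952]
ee_rot: [3.141, 0.001, 0.249]
contact_force: [0.3, -0.2, 0.3]
width: 0.0766
finger_force: 0.0
```

Call:
drive_tool:
  deltas:
    - [0, 0, 0, 0, 0, 0]
    - [0, 0, 0, 0, 0, 0]
    - [0, 0, 0, 0, 0, 0]

```text
time: 24.7
tcp_pos: [0.3905, -0.2463, 0.195]
ee_rot: [3.141, -0.001, 0.253]
contact_force: [0.3, -0.2, 0.5]
width: 0.077
finger_force: 0.0
```

```bash
python3 - <<'E'
from h import *
from rig import status,eyes
import cv2
s=status.observe();c=eyes.read_camera("wrist")
np.savez("w5.npz",pos=s["tcp_pos"],rot=s["ee_rot"],**c); cv2.imwrite("pics/w5.png",c["color"])
T=np.load("top0.npz");o,d=ray(T,(395,258.6));print(o+d*(.06-o[2])/d[2],s["tcp_pos"],s["joint_positions"])
E
```

```text
[ 0.38683553 -0.25418178  0.06      ] [ 0.39048288 -0.24630453  0.19499955] [ 0.61993024  0.0985263  -0.15939589  2.009278    0.01759411  1.03433271
 -0.86564676]
```

View pics/w5.png

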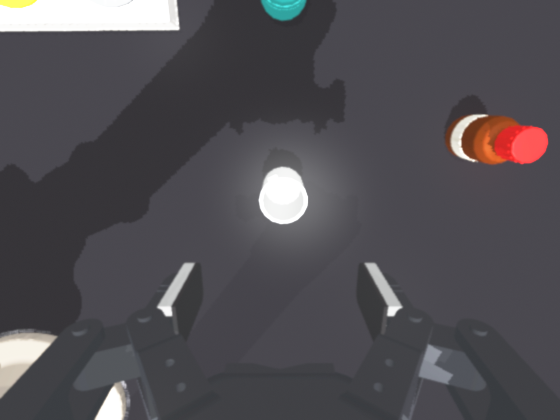

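The beaker's rim ring spans about x 259–308 and its lower edge is near y 224, so the centre is about (283,200). I'll refine it with depth.

```bash
python3 - <<'E'
from h import *
import cv2
P=[]
for v in range(150,240):
    for u in range(245,325):
        x=wpt("w5.npz",(u,v))[2]
        if .056<x[2]<.066: P.append((*x,u,v))
P=np.array(P);print(len(P),P[:,:3].min(0),P[:,:3].max(0),np.median(P[:,2]))
(c,r)=cv2.minEnclosingCircle(P[:,:2].astype(np.float32));print(c,r)
r_=np.hypot(P[:,0]-c[0],P[:,1]-c[1]);A=np.c_[2*P[:,:2],np.ones(len(P))];s=np.linalg.lstsq(A,(P[:,:2]**2).sum(1),rcond=None)[0];print(s[:2],(s[2]+s[0]**2+s[1]**2)**.5)
print(wz("w5.npz",(283.5,200),.06))
c=cv2.imread("pics/w5.png")[140:250,220:350];cv2.imwrite("pics/w5c.png",cv2.resize(c,None,fx=5,fy=5,interpolation=cv2.INTER_CUBIC))
go((s[0],s[1],.034))
E
```

```text
391 [ 0.3663 -0.2728  0.0561] [ 0.4113 -0.2285  0.0619] 0.0596
(0.3899465799331665, -0.24899044632911682) 0.02411836013197899
[ 0.3896111  -0.25012424] 0.021381650577466722
(array([ 0.3894, -0.2506,  0.06  ]), array([ 0.3727, -0.2558,  0.0011]))
to [ 0.3896111  -0.25012424  0.034     ] units [-0.07  0.12  5.36] rows 4.0
```

View pics/w5c.png

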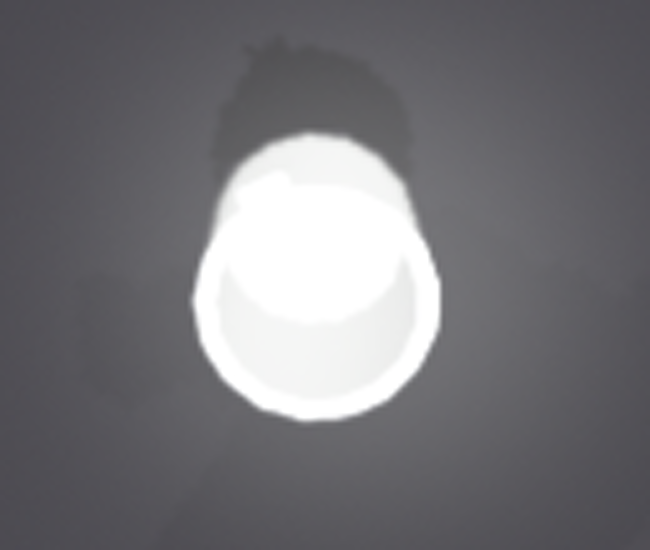

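Call:
drive_tool:
  deltas:
    - [-0.06, 0.12, 1.2, 0, 0, 0]
    - [-0.06, 0.12, 2.5, 0, 0, 0]
    - [-0.06, 0.12, 3.8, 0, 0, 0]
    - [-0.06, 0.12, 4.8, 0, 0, 0]
    - [-0.06, 0.12, 5.25, 0, 0, 0]

```text
time: 25.25
tcp_pos: [0.3877, -0.2491, 0.0345]
ee_rot: [-3.138, 0.003, 0.253]
contact_force: [-0.3, 0.5, 0.3]
width: 0.0767
finger_force: 0.0
```

Call:
drive_tool:
  deltas:
    - [0, 0, 0, 0, 0, 0]
    - [0, 0, 0, 0, 0, 0]
    - [0, 0, 0, 0, 0, 0]
    - [0, 0, 0, 0, 0, 0]

```text
time: 25.65
tcp_pos: [0.3896, -0.2516, 0.0383]
ee_rot: [3.14, -0.002, 0.251]
contact_force: [0.3, 0.4, -0.1]
width: 0.0768
finger_force: 0.0
```

Call:
drive_tool:
  deltas:
    - [0.02, -0.05, 0.08, 0, 0, 0]
    - [0.02, -0.05, 0.08, 0, 0, 0]
    - [0.02, -0.05, 0.08, 0, 0, 0]

```text
time: 25.95
tcp_pos: [0.3888, -0.2496, 0.0349]
ee_rot: [3.141, -0.0, 0.251]
contact_force: [0.2, 0.0, 0.6]
width: 0.0768
finger_force: 0.0
```

Call:
drive_tool:
  deltas:
    - [0, 0, 0, 0, 0, 0]
    - [0, 0, 0, 0, 0, 0]
    - [0, 0, 0, 0, 0, 0]
    - [0, 0, 0, 0, 0, 0]
    - [0, 0, 0, 0, 0, 0]
  gripper: 0

```text
time: 26.45
tcp_pos: [0.3891, -0.2499, 0.0352]
ee_rot: [3.141, -0.0, 0.251]
contact_force: [-1.7, 0.8, 5.3]
width: 0.0429
finger_force: 60.7
```

Call:
drive_tool:
  deltas:
    - [0, 0, -0.3, 0, 0, 0]
    - [0, 0, -1.0, 0, 0, 0]
    - [0, 0, -2.3, 0, 0, 0]
    - [0, 0, -3.6, 0, 0, 0]
    - [0, 0, -4.8, 0, 0, 0]

```text
time: 26.95
tcp_pos: [0.3887, -0.2495, 0.1807]
ee_rot: [3.141, -0.001, 0.251]
contact_force: [1.6, -1.0, 0.1]
width: 0.0432
finger_force: 61.0
```

Call:
drive_tool:
  deltas:
    - [0, 0, 0, 0, 0, 0]
    - [0, 0, 0, 0, 0, 0]
    - [0, 0, 0, 0, 0, 0]

```text
time: 27.25
tcp_pos: [0.3878, -0.2491, 0.1778]
ee_rot: [-3.14, 0.002, 0.251]
contact_force: [0.2, 0.1, -0.1]
width: 0.0431
finger_force: 61.0
```

```bash
python3 - <<'E'
from h import *
go((.55,-.055,.18))
E
```

```text
to [ 0.55  -0.055  0.18 ] units [ 6.84 -4.92 -0.08] rows 6.0
```

Call:
drive_tool:
  deltas:
    - [1.0, -0.7, 0, 0, 0, 0]
    - [2.1, -1.5, 0, 0, 0, 0]
    - [3.2, -2.3, 0, 0, 0, 0]
    - [4.3, -3.1, 0, 0, 0, 0]
    - [5.4, -3.9, 0, 0, 0, 0]

```text
time: 27.75
tcp_pos: [0.5163, -0.0946, 0.177]
ee_rot: [-3.14, 0.003, 0.251]
contact_force: [1.2, -0.3, -0.5]
width: 0.0425
finger_force: 61.0
```

Call:
drive_tool:
  deltas:
    - [0.8, -0.6, 0, 0, 0, 0]
    - [1.4, -1.0, 0, 0, 0, 0]
    - [1.4, -1.0, 0, 0, 0, 0]
    - [1.4, -1.0, 0, 0, 0, 0]
    - [1.4, -1.0, 0, 0, 0, 0]

```text
time: 28.25
tcp_pos: [0.5486, -0.0581, 0.1777]
ee_rot: [3.141, 0.003, 0.249]
contact_force: [-0.4, 0.4, 0.0]
width: 0.0432
finger_force: 61.0
```

Call:
drive_tool:
  deltas:
    - [0, 0, 0.6, 0, 0, 0]
    - [0, 0, 1.2, 0, 0, 0]
    - [0, 0, 1.8, 0, 0, 0]
    - [0, 0, 1.8, 0, 0, 0]
    - [0, 0, 1.8, 0, 0, 0]

```text
time: 28.75
tcp_pos: [0.5494, -0.0577, 0.1248]
ee_rot: [3.141, 0.001, 0.249]
contact_force: [0.8, 0.6, 0.7]
width: 0.043
finger_force: 61.0
```

```bash
python3 - <<'E'
from h import *
from rig import eyes
import cv2
go((.55,-.055,.046))
c=eyes.read_camera("wrist"); cv2.imwrite("pics/w6.png",c["color"])
E
```

```text
to [ 0.55  -0.055  0.046] units [ 0.04 -0.08  2.63] rows 2.0
```

View pics/w6.png

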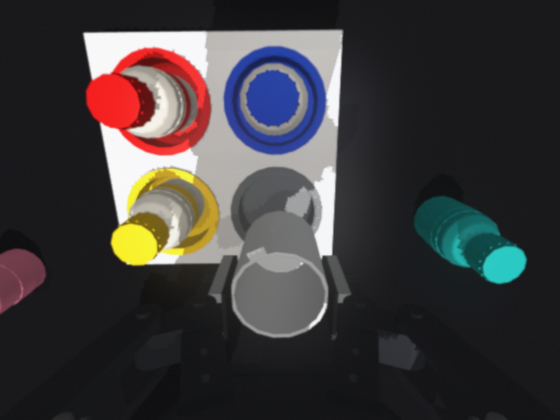

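All three bottles stand upright in their own cups: red (150,100), blue (272,98), yellow (165,225). The beaker is upright over the grey cup (275,205).

Call:
drive_tool:
  deltas:
    - [0.03, -0.08, 0.7, 0, 0, 0]
    - [0.03, -0.08, 1.4, 0, 0, 0]
    - [0.03, -0.08, 2.0, 0, 0, 0]
    - [0.03, -0.08, 2.4, 0, 0, 0]
    - [0.03, -0.08, 2.5, 0, 0, 0]

```text
time: 29.3
tcp_pos: [0.5499, -0.0543, 0.0493]
ee_rot: [-3.142, 0.001, 0.251]
contact_force: [-0.1, 0.2, -0.2]
width: 0.0426
finger_force: 61.0
```

Call:
drive_tool:
  deltas:
    - [0, 0, 0.03, 0, 0, 0]
    - [0, 0, 0.06, 0, 0, 0]
    - [0, 0, 0.06, 0, 0, 0]
    - [0, 0, 0.06, 0, 0, 0]

```text
time: 29.7
tcp_pos: [0.5507, -0.0541, 0.0486]
ee_rot: [3.141, -0.001, 0.251]
contact_force: [0.3, 0.6, 0.1]
width: 0.0428
finger_force: 61.0
```

Call:
drive_tool:
  deltas:
    - [0, 0, 0.04, 0, 0, 0]
    - [0, 0, 0.08, 0, 0, 0]
    - [0, 0, 0.12, 0, 0, 0]
    - [0, 0, 0.12, 0, 0, 0]

```text
time: 30.1
tcp_pos: [0.5503, -0.054, 0.0443]
ee_rot: [3.141, 0.0, 0.251]
contact_force: [0.4, -0.1, -0.1]
width: 0.043
finger_force: 61.0
```

Call:
drive_tool:
  deltas:
    - [0, 0, 0.04, 0, 0, 0]
    - [0, 0, 0.04, 0, 0, 0]
    - [0, 0, 0.04, 0, 0, 0]

```text
time: 30.4
tcp_pos: [0.5505, -0.0541, 0.0442]
ee_rot: [3.141, -0.0, 0.251]
contact_force: [-2.3, 0.7, 6.9]
width: 0.0426
finger_force: 61.8
```

Contact at the floor. Release, rise and look.

Call:
drive_tool:
  deltas:
    - [0, 0, 0, 0, 0, 0]
    - [0, 0, 0, 0, 0, 0]
    - [0, 0, 0, 0, 0, 0]
    - [0, 0, 0, 0, 0, 0]
  gripper: 0.7

```text
time: 30.8
tcp_pos: [0.5501, -0.0541, 0.043]
ee_rot: [-3.142, 0.0, 0.251]
contact_force: [-0.2, 0.0, -0.3]
width: 0.0595
finger_force: 0.0
```

Call:
drive_tool:
  deltas:
    - [0, 0, -0.4, 0, 0, 0]
    - [0, 0, -1.2, 0, 0, 0]
    - [0, 0, -2.2, 0, 0, 0]
    - [0, 0, -3.4, 0, 0, 0]
    - [0, 0, -4.6, 0, 0, 0]

```text
time: 31.3
tcp_pos: [0.55, -0.0539, 0.1832]
ee_rot: [3.142, -0.0, 0.251]
contact_force: [0.9, 0.3, -0.0]
width: 0.0598
finger_force: 0.0
```

Call:
drive_tool:
  deltas:
    - [-1, 1, -0.5, 0, 0, 0]
    - [-2, 2, -1, 0, 0, 0]
    - [-3, 3, -1, 0, 0, 0]
    - [-3, 3, -1, 0, 0, 0]
    - [-3, 3, -1, 0, 0, 0]

```text
time: 31.8
tcp_pos: [0.485, -0.1645, 0.212]
ee_rot: [3.141, -0.001, 0.248]
contact_force: [-0.0, 0.4, 0.5]
width: 0.0598
finger_force: 0.0
```

Call:
drive_tool:
  deltas:
    - [-1, 1, 0, 0, 0, 0]
    - [-2, 2, 0, 0, 0, 0]
    - [-2, 2, 0, 0, 0, 0]
    - [-2, 2, 0, 0, 0, 0]
    - [-2, 2, 0, 0, 0, 0]

```text
time: 32.3
tcp_pos: [0.4435, -0.2346, 0.2114]
ee_rot: [-3.141, -0.001, 0.254]
contact_force: [0.2, 0.4, 0.1]
width: 0.0596
finger_force: 0.0
```

```bash
python3 - <<'E'
from rig import eyes
import cv2,numpy as np
c=eyes.read_camera("scene")["color"]; d=eyes.read_camera("top")["color"]
a=cv2.resize(c[120:280,120:400],(784,448),interpolation=cv2.INTER_CUBIC)
cv2.imwrite("pics/fin.png",a)
E
```

```text
(no output)
```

View pics/fin.png

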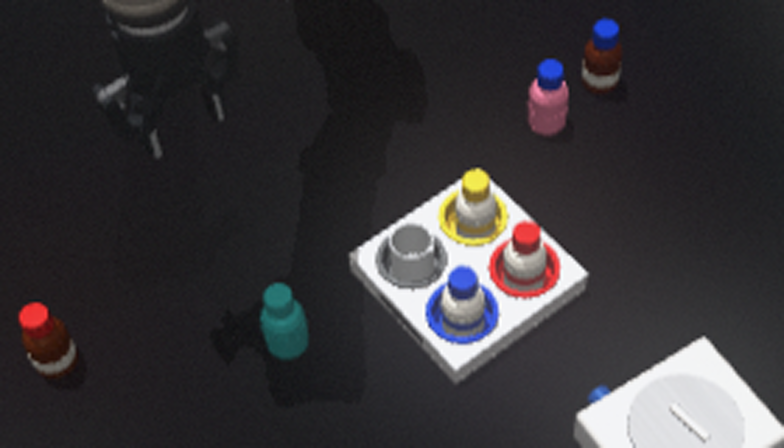

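All four stand upright in their cups: yellow (475,205), red (525,255), blue (463,300) and the beaker in grey (411,252). The amber bottles, pink and turquoise are where they started.

```bash
python3 -c "
from rig import ticket
print(ticket.close_job())"
```

```text
the job is handed in; nothing more can be done
None
```

The job is handed in: the red, yellow and blue buffer bottles stand upright at the bottom of their matching cups, the beaker is mouth up in the grey cup, and the brown, pink and turquoise bottles were left where they stood (about 32 s used).

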